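# Set the throttle valve of a hydraulic power unit

## Task

Check the oil temperature first: pick up the infrared thermometer, hold it steady for a second and a half pointing at the middle of the black spot on the valve block from about 12 cm in front of it, and lay it back down on its side on the blue mat. Then, by its black crank handle, close the red throttle wheel (clockwise) until it comes to its stop and keep it there a moment, and back it off exactly two full turns. Finish the program there while still gripping the crank handle and holding the wheel still (do not let go), with nothing else on the bench disturbed.

Things in the scene. Friction and masses are not known exactly. Their poses are not given: they have to be found in the camera images.
- power_unit: Hydraulic unit, fixed: grey tank 300 x 210 mm (x, y), 104 mm high; on it an aluminium valve block (100 x 100 mm, top at 152 mm), gauge on the block's +y side (to 182 mm), blue motor across the far end (to 204 mm). Origin: middle of the underside, on the bench; x from valve to motor, z up. Valve axis vertical at (-70, 0) mm.
- valve_axis (a point): Point on the vertical axis of the throttle valve, 222 mm above the bench, level with the middle of the crank handle (nothing is there: the wheel hub ends at 199 mm).
- throttle (a joint): Opening of the red throttle wheel, rad: 0 closed on its stop, grows anticlockwise seen from above (about +z), up to 22. Rim 112 mm across, tube 12 mm thick, mid-plane 187 mm above the bench, three spokes; it does not rise as it turns. Turning takes about 4 to 6 N at the handle; it stays where it is left.
- handle_grip (a point): Middle of the black upright crank handle (21 mm across, 200 to 250 mm above the bench), 50 mm from the wheel's axis; this point is 222 mm above the bench. The handle spins freely on its pin: a gripper holding it from above can carry it round the axis without turning itself.
- handle: The same crank handle; origin at its foot on the axis of its pin, 200 mm above the bench.
- temp_spot (a point): Centre of the matt black measuring spot, 40 mm across, on the -y flank of the valve block, 130 mm above the bench, at (-70, -61, 130) mm in the unit's frame. Its face looks to the unit's -y and leans back 35 degrees, so it can be seen from above; aiming at it level, along the unit's +y, is fine. Its axes are those of the power unit.
- thermometer: Pistol-shaped infrared thermometer, orange barrel, black handle, 0.22 kg, always measuring (no trigger to press), lying on its side. Origin: underside, below the grasp place; x out of the nose, z up. Barrel 42 mm wide (y), 38 high (z), x -88 to +67 mm, clear to grip across y from x -25 to +45; handle 105 mm long, 30 thick, sticks out to -y from x -88 to -45.
- thermo_nose (a point): Lens at the front of the thermometer, at (67, 0, 19) mm in its frame; its axes are the thermometer's, it looks along +x.
- mat: Blue mat 260 x 240 mm (x, y), 3 mm thick, fixed; origin in the middle of its underside.
- pendant: Grey keypad 115 x 70 x 24 mm, loose bystander; origin in the middle of its underside.
- hex_key: Steel L-shaped key 124 mm long, 8 mm thick, loose bystander; origin under its long arm.
- oil_bottle: White bottle, 64 mm across, 150 mm high, red cap, loose bystander; origin in the middle of its underside.
- grip_jaw: Dark steel jaw insert 60 x 45 x 22 mm, loose bystander; origin in the middle of its underside.
- tape_roll: Yellow tape roll 90 mm across, 22 mm high, loose bystander; origin in the middle of its underside.
- specimen: Flat aluminium tensile specimen 150 x 20 x 4 mm, loose bystander; origin in the middle of its underside.
- check_weight: Brass knobbed weight 52 mm across, 55 mm high, loose bystander; origin in the middle of its underside.

How it is judged (in metres and radians):
On the way, in this order (a step that is already met when the one before it is completed fails the run):
1. the gripped thermometer points at the black spot, from 5 to 20 cm, steady for a second (y of temp_spot in the frame of thermo_nose between -0.018 and 0.018 m and z of temp_spot in the frame of thermo_nose between -0.015 and 0.015 m and x of temp_spot in the frame of thermo_nose between 0.05 and 0.2 m and y of thermo_nose in the frame of power_unit below -0.09 m and angle between the x axis of thermometer and the y axis of power_unit, either way round below 0.9 rad and linear speed of thermometer below 0.03 m/s and angular speed of thermometer below 0.15 rad/s and contact force between the fingers and thermometer above 1 N and height (world z) of thermometer above 0.04 m), for 1 s.
2. the thermometer lies on its side on the mat again, let go (x of thermometer in the frame of mat between -0.115 and 0.115 m and y of thermometer in the frame of mat between -0.105 and 0.105 m and height (world z) of thermometer below 0.012 m and angle between thermometer's own z axis and vertical below 0.15 rad and linear speed of thermometer below 0.02 m/s and contact force between thermometer and the arm below 0.1 N and contact force between thermometer and the fingers below 0.1 N), for 0.2 s.
3. the throttle wheel is closed on its stop (value of joint throttle below 0.06 rad and velocity of joint throttle between -0.1 and 0.1 rad/s), for 0.2 s.
At the end, for the whole second after the job is handed in: The throttle wheel stands two turns (12.57 rad) open from its stop, within 0.2 rad, and still; the gripper still holds the crank handle (pressing it with over 2 N, TCP within 30 mm of the middle of the handle); the thermometer lies on its side with its grasp place on the mat, released and at rest (all of step 2 and value of joint throttle between 12.3664 and 12.7664 rad and velocity of joint throttle between -0.05 and 0.05 rad/s and contact force between the fingers and handle above 2 N and distance between the grasp point and handle_grip below 0.03 m); the arm keeps its last pose, push and grip.
It fails at once if a bystander on the bench is pushed more than 25 mm (distance of any of pendant, hex_key, oil_bottle, grip_jaw, tape_roll, specimen, check_weight from where it was at the start of the episode above 0.025 m).
It also fails if it takes over 72 s, if anything falls off the work surface, if the arm or the gripper's body presses on something with over 40 N, if the wrist force passes 120 N, or if a joint passes its speed limit or range.

## Robot

A 6-joint arm with a two-finger parallel gripper is mounted at the origin on the work surface. World frame = base frame: x ahead of the robot, y to its left, z up, the work surface at z = 0. Lengths are in mm, angles in rad, forces in N, time in s.
With the tool pointing down it reaches from about 325 to 850 mm from the base axis. Payload 15.5 kg.
Tool frame: the origin (TCP) lies between the finger pads, 19 mm behind the fingertips; this is the grasp point; z points along the fingers, y is the line along which they close (so a half turn about z gives the same grasp; the last joint's range is limited). The gripper opens to 91 mm and grips with 3 to 60 N. Pads are 32 mm wide; open, the fingers measure 118 mm over their backs; the gripper's body (76 mm by 178 mm) begins 60 mm behind the grasp point.
Start: joints at [-1.204, 0.494, 1.345, -0, 1.302, -0.096], TCP at [278.476, -559.533, 232.715] pointing down, gripper open.
Joint ranges: [-2.91, 2.91], [-0.82, 2.16], [0.22, 2.67], [-1.22, 4.37], [0.12, 2.79], [-3.08, 3.08]. Speed limits (rad/s): [1.89, 1.89, 2.57, 3.01, 3.01, 3.01].

## Interface

Orientations are given as a 3x3 rotation matrix whose columns are the frame's x, y, z axes.
In Python, from rig import arm gives the robot as it stands.
- The arm moves only by the shell command python3 steer.py 'ROWS' [FORCE]. ROWS is a JSON list of rows, 1 to 5 of them, each an object with the fields aperture (the opening from 0.0 (shut) to 1.0 (fully open)), xyz (a list: dx, dy, dz in mm), spin (a turn about the tool's z in rad); a field left out counts as zero (the opening has to be given); each row is the pose to reach, as a shift and turn from the pose commanded when the command began, along the tool's axes at that moment; what a row does not reach only later rows make up. A row lasts 1/10 s, in which the tool goes at most 50 mm and 0.15 rad, less where a joint would pass 70% of its speed; a pose out of reach is approached as far as the arm can. The fingers move at their own pace and stop on an object; FORCE is the grip in N (left out, the last holds). Time passes only in rows, so rows that do not move let the fingers close. It prints the time, the measured TCP pose, the force, the opening and the grip force at its end. Input that does not fit is refused with a message, and nothing moves.
- arm.get_obs(): the state, without advancing time (a new reading comes with each control period).
- arm.camera(name): name is "scene" or "top"; returns the picture (420x560x3 uint8, red, green, blue); there is no depth.
- arm.calibration(name): a dict with "mtx" (3x3 intrinsics, pixels), "rvec" (rotation vector, rad) and "tvec" (3), from world to camera coordinates, as OpenCV has them. Camera axes: x right, y down, z forward; pixel columns grow to the right and rows downward; lengths in mm; the calibration is good to about 2 mm. A picture is of the moment at which its call begins. calibration takes no time and is no camera call.
- arm.sign_off(): hands the job in; it is judged then, once.
The state is a dict: "t": time; "q": joint angles; "joint_vel": joint speeds; "effort": joint torques, N m; "position": TCP position; "tcp_rot": TCP orientation; "contact_force": force on the tool from outside, world axes, zero at the start; "ft_torque": the same for the moment, N m; "width": opening from 0.0 (shut) to 1.0 (fully open); "gripper_force": force on a finger pad.
Only numpy, scipy, OpenCV 4.12 (cv2) and the standard library are available. Lean on these libraries where they do the work, as an engineer would, in place of code of your own. Each camera call takes 0.05 s, during which the arm holds its last target. There are 200 camera calls.

## Working session

There is one attempt and no reset: what is moved stays moved. The work goes in short steps, Python scripts to look and compute and a shell command to move; the robot and the scene stay as the last step left them, time stands still between calls to the robot, and variables do not carry over. Pictures are saved under pics/ and viewed, at most 10 in all, crops included, and the job is handed in when it is done.

```bash
ls; mkdir -p pics
python3 - <<'E'
from rig import arm
import cv2,numpy as np
for n in("scene","top"):
    im=arm.camera(n); cv2.imwrite(f"pics/{n}0.png",cv2.resize(im[:,:,::-1],(784,588),interpolation=cv2.INTER_CUBIC))
    c=arm.calibration(n); print(n,c)
o=arm.get_obs();print(o['t'],o['position'],o['tcp_rot'])
E
```

```text
pics
rig.py
steer.py
scene {'mtx': array([[511.15217244,   0.        , 281.4913715 ],
       [  0.        , 511.15217244, 208.06829222],
       [  0.        ,   0.        ,   1.        ]]), 'rvec': array([ 1.85365884,  1.44768718, -0.71888225]), 'tvec': array([-113.47947994, -233.90111096, 1901.46265693])}
top {'mtx': array([[428.18238895,   0.        , 272.4655876 ],
       [  0.        , 428.18238895, 203.72818512],
       [  0.        ,   0.        ,   1.        ]]), 'rvec': array([ 2.13093561, -2.10276356,  0.19092517]), 'tvec': array([4.45171052e-01, 5.86125629e+02, 1.18370800e+03])}
0.1 [ 278.3702248  -559.23033148  232.1830452 ] [[ 8.95252662e-01  4.45558639e-01 -4.12448111e-04]
 [ 4.45558820e-01 -8.95252062e-01  1.04063066e-03]
 [ 9.44169581e-05 -1.11539726e-03 -9.99999373e-01]]
```

View pics/scene0.png

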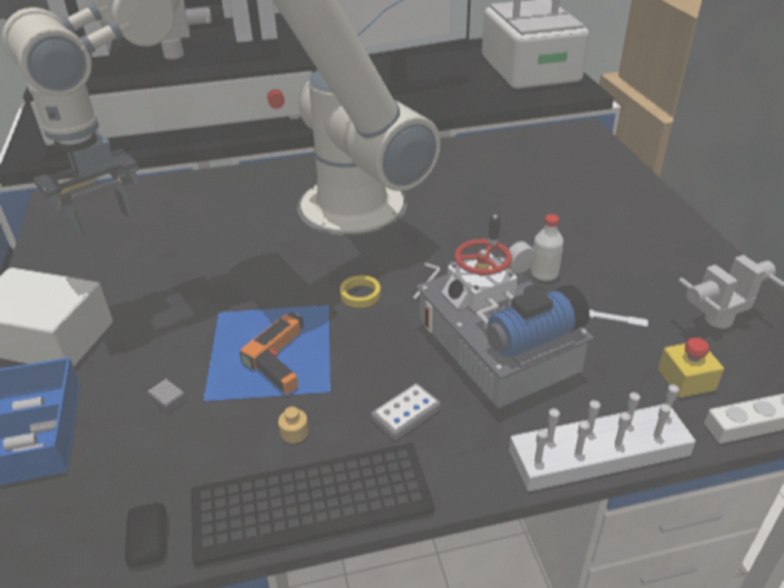

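View pics/top0.png

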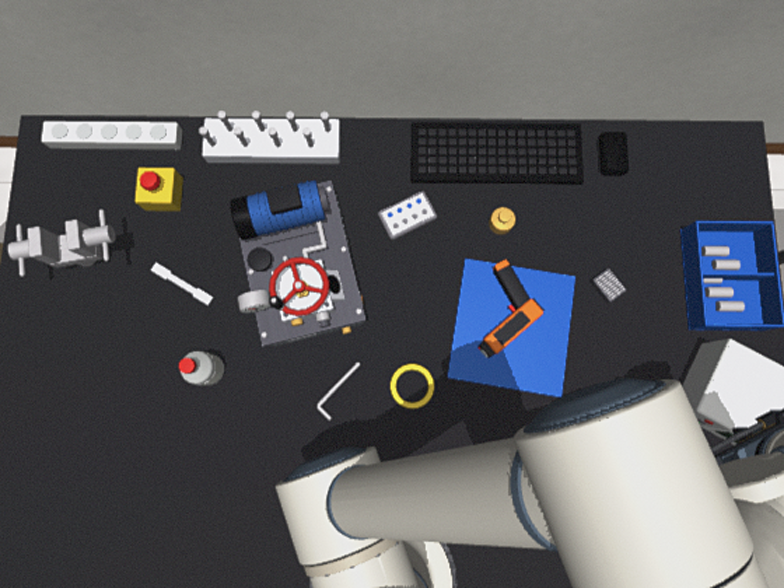

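```bash
cat > h.py <<'E'
from rig import arm
import cv2,numpy as np
C={n:arm.calibration(n) for n in("scene","top")}
def P(n):
    c=C[n];return c['mtx']@np.c_[cv2.Rodrigues(c['rvec'])[0],c['tvec']]
def tri(ps,pt):
    X=cv2.triangulatePoints(P("scene"),P("top"),np.array(ps,float).reshape(2,1),np.array(pt,float).reshape(2,1));return (X[:3]/X[3]).ravel()
def onz(n,p,z):
    c=C[n];R=cv2.Rodrigues(c['rvec'])[0];d=R.T@np.linalg.inv(c['mtx'])@np.array([p[0],p[1],1.]);o=-R.T@c['tvec'];return o+d*(z-o[2])/d[2]
def proj(n,X):
    c=C[n];return cv2.projectPoints(np.array(X,float).reshape(-1,3),c['rvec'],c['tvec'],c['mtx'],None)[0].reshape(-1,2)
def crop(im,x,y,w,h,k):
    o=cv2.resize(im[y:y+h,x:x+w,::-1],None,fx=k,fy=k,interpolation=cv2.INTER_CUBIC)
    for u in range((x+9)//10*10,x+w,10): cv2.putText(o,str(u),((u-x)*k,9),0,.32,(0,255,255),1);cv2.line(o,((u-x)*k,0),((u-x)*k,h*k),(0,255,255) ,1) if u%20==0 else 0
    for v in range((y+9)//10*10,y+h,10): cv2.putText(o,str(v),(0,(v-y)*k+4),0,.32,(0,255,255),1);cv2.line(o,(0,(v-y)*k),(w*k,(v-y)*k),(0,255,255),1) if v%20==0 else 0
    return o
E
python3 - <<'E'
from h import *
s=arm.camera("scene");t=arm.camera("top")
cv2.imwrite("pics/th.png",np.hstack([crop(t,320,180,65,80,6),crop(s,160,215,65,80,6)]))
cv2.imwrite("pics/va.png",np.hstack([crop(t,165,165,100,90,4),crop(s,295,145,100,90,4)]))
for p in ((462,362),(0,0)):pass
print(onz("top",(475/1.4,262/1.4),3))
E
```

```text
[ 650.11221052 -193.48516312    3.        ]
```

View pics/th.png

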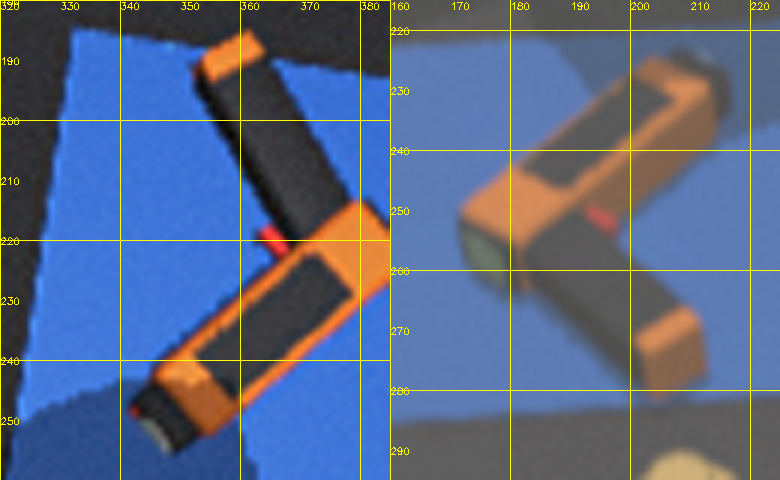

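View pics/va.png

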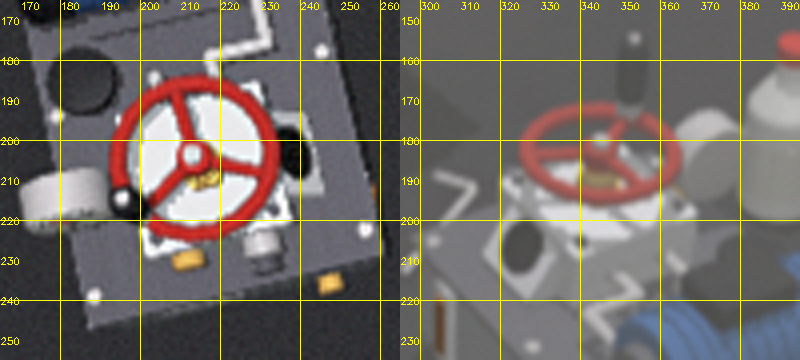

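Run:
```python
from h import *
np.set_printoptions(precision=1,suppress=True)
print("hub",tri((345,180),(213,203)),"rim",tri((347.5,183),(213.5,204)),onz("top",(213.5,204),187),onz("scene",(347.5,183),187))
print("handle top",tri((352,154.5),(195,214.5)),onz("top",(195,214.5),250),onz("scene",(352,154.5),250))
print("spot",tri((325.5,206),(237.5,202)),onz("scene",(325.5,206),130),onz("top",(237.5,202),130))
b=[onz("top",p,106) for p in((188,239),(256,222),(179,194),(245,178))]
print("bolts",*b); 
for i,j in((0,1),(2,3)):
    d=b[i]-b[j];print("uy ang",np.arctan2(d[1],d[0]))
for i,j in((0,2),(1,3)):
    d=b[j]-b[i];print("ux ang",np.arctan2(d[1],d[0]))
print("th rear corner",tri((181,257),(380,213)),"front corner",tri((213,228),(346,242)))
for n,p in(("top",(380,213)),("top",(346,242)),("top",(352,239)),("top",(372,222)),("top",(379,229)),("top",(358.5,246.5)),("scene",(181,257)),("scene",(172.5,249))): print(n,p,onz(n,p,41))
```

```text
hub [559.6 161.4 196.6] rim [560.4 165.8 185.7] [558.2 159.2 187. ] [562. 170. 187.]
handle top [520.  193.7 248.3] [519.8 193.5 250. ] [522.5 192.5 250. ]
spot [575.6 104.2 131.1] [574.4 105.9 130. ] [575.4 102.7 130. ]
bolts [475.2 237.5 106. ] [524.6  52.3 106. ] [600.9 269.2 106. ] [649.1  85.9 106. ]
uy ang 1.8313943219106532
uy ang 1.8281140710462187
ux ang 0.24706943133847548
ux ang 0.263657237238019
th rear corner [ 567.5 -303.9   30.8] front corner [ 479.9 -202.6   39.6]
top (380, 213) [ 565.3 -305.1   41. ]
top (346, 242) [ 479.5 -204.7   41. ]
top (352, 239) [ 488.3 -222.1   41. ]
top (372, 222) [ 538.6 -281.    41. ]
top (379, 229) [ 518.4 -300.6   41. ]
top (358.5, 246.5) [ 467.  -240.3   41. ]
scene (181, 257) [ 579.6 -300.8   41. ]
scene (172.5, 249) [ 541.8 -321.    41. ]
```

```bash
cat >> h.py <<'E'
def delta(x,y,z,yawy=None):
    o=arm.get_obs();R=o['tcp_rot'];d=R.T@(np.array([x,y,z])-o['position']);s=""
    if yawy is not None:
        a=np.arctan2(R[1,1],R[0,1]);s="turn %.3f"%-((yawy-a+np.pi)%(2*np.pi)-np.pi)
    print("t %.2f"%o['t'],"d",d.round(1),s,"pos",o['position'].round(1),"F",o['contact_force'].round(1),"w %.3f"%o['width'],"gf %.1f"%o['gripper_force'])
E
cat > d.py <<'E'
import sys;from h import *
delta(*map(float,sys.argv[1:]))
E
python3 d.py 493 -251 60 0.7075
python3 steer.py '[{"aperture":1, "xyz":[40, -22, 0], "spin":-0.14}, {"aperture":1, "xyz":[80, -44, 5], "spin":-0.28}, {"aperture":1, "xyz":[120, -66, 10], "spin":-0.42}, {"aperture":1, "xyz":[160, -88, 15], "spin":-0.56}, {"aperture":1, "xyz":[200, -110, 20], "spin":-0.7}]' 30
python3 d.py 493 -251 60 0.7075
```

```text
t 0.20 d [ 329.5 -180.3  172.5] turn -1.817 pos [ 278.4 -559.3  232.4] F [ 0.6 -0.1 -0.3] w 0.999 gf 0.0
t: 0.7
position: [409.2, -370.4, 212.5]
tcp_rot: [[0.393, 0.92, 0.0], [0.92, -0.393, 0.0], [0.0, 0.0, -1.0]]
contact_force: [0.7, -1.3, 0.1]
width: 0.998
gripper_force: 0.0
t 0.70 d [142.7  30.2 152.5] turn -1.111 pos [ 409.2 -370.4  212.5] F [ 0.7 -1.3  0.1] w 0.998 gf 0.0
```

```bash
python3 steer.py '[{"aperture":1, "xyz":[29, 6, 20], "spin":-0.14}, {"aperture":1, "xyz":[58, 12, 40], "spin":-0.28}, {"aperture":1, "xyz":[87, 18, 60], "spin":-0.42}, {"aperture":1, "xyz":[116, 24, 80], "spin":-0.56}, {"aperture":1, "xyz":[143, 30, 90], "spin":-0.7}]' >/dev/null
python3 steer.py '[{"aperture":1, "xyz":[0, 0, 10], "spin":-0.14}, {"aperture":1, "xyz":[0, 0, 20], "spin":-0.28}, {"aperture":1, "xyz":[0, 0, 30], "spin":-0.411}, {"aperture":1, "xyz":[0, 0, 40], "spin":-0.411}]' 
python3 d.py 493 -251 26 0.7075
python3 - <<'E'
from h import *
cv2.imwrite("pics/a1.png",np.hstack([crop(arm.camera("top"),310,180,65,80,6),crop(arm.camera("scene"),160,205,65,80,6)]))
E
```

```text
t: 1.6
position: [493.0, -252.6, 82.2]
tcp_rot: [[-0.648, 0.762, -0.0], [0.762, 0.648, -0.0], [-0.0, -0.0, -1.0]]
contact_force: [-0.6, 0.1, -0.6]
width: 0.999
gripper_force: 0.0
t 1.60 d [ 1.2  1.1 56.2] turn -0.003 pos [ 493.  -252.6   82.2] F [-0.6  0.1 -0.6] w 0.999 gf 0.0
```

View pics/a1.png

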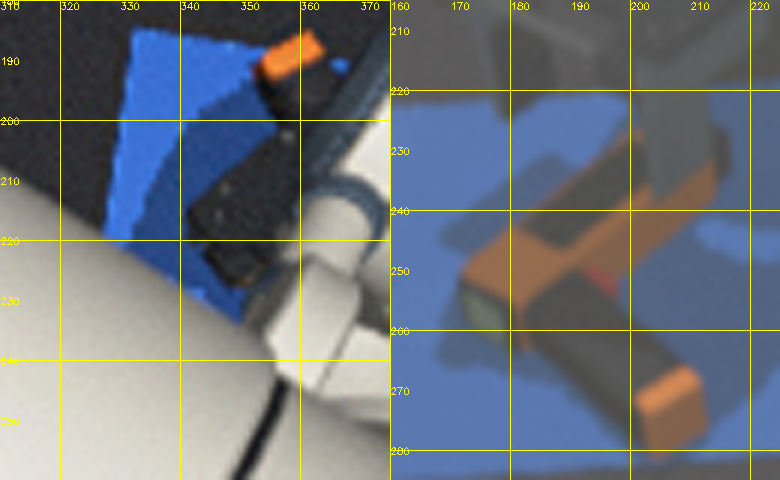

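The scene crop shows the fingers straddling the barrel (one finger near (207,232), the other near (178,220)), clear of the handle. I'll descend and grip.

```bash
python3 steer.py '[{"aperture":1, "xyz":[1, 1, 20]}, {"aperture":1, "xyz":[1, 1, 40]}, {"aperture":1, "xyz":[1, 1, 56]}, {"aperture":1, "xyz":[1, 1, 56]}]' 30 | grep -E "pos|force"
python3 steer.py '[{"aperture":0.3}, {"aperture":0.3}, {"aperture":0.3}, {"aperture":0.3}, {"aperture":0.3}]' 30
python3 d.py 493 -251 26 0.7075
```

```text
position: [492.2, -250.9, 25.5]
contact_force: [-0.9, 0.1, 0.6]
gripper_force: 0.0
t: 2.6
position: [493.2, -251.3, 27.1]
tcp_rot: [[-0.646, 0.764, 0.0], [0.764, 0.646, -0.0], [-0.0, 0.0, -1.0]]
contact_force: [-0.3, -0.3, 0.1]
width: 0.594
gripper_force: 0.0
t 2.60 d [0.4 0.1 1.1] turn -0.006 pos [ 493.2 -251.3   27.1] F [-0.3 -0.3  0.1] w 0.594 gf 0.0
```

```bash
python3 steer.py '[{"aperture":0.2}, {"aperture":0.2}, {"aperture":0.2}, {"aperture":0.2}, {"aperture":0.2}]' 30 |tail -3
python3 steer.py '[{"aperture":0.2, "xyz":[0, 0, -10]}, {"aperture":0.2, "xyz":[0, 0, -30]}, {"aperture":0.2, "xyz":[0, 0, -60]}, {"aperture":0.2, "xyz":[0, 0, -90]}, {"aperture":0.2, "xyz":[0, 0, -110]}]' 30
python3 - <<'E'
from h import *
u=.257; n=np.array([np.sin(u),-np.cos(u)]); s=np.array([575.5,103.5])
t=s+n*(120+67); print(t); delta(t[0],t[1],134,0.7075-.45)
E
```

```text
contact_force: [1.6, 2.5, 5.5]
width: 0.465
gripper_force: 29.7
t: 3.6
position: [493.1, -251.4, 139.1]
tcp_rot: [[-0.646, 0.764, 0.001], [0.764, 0.646, -0.001], [-0.001, 0.0, -1.0]]
contact_force: [0.6, 1.2, -1.5]
width: 0.462
gripper_force: 29.7
[623.03170291 -77.35833467]
t 3.60 d [ 49.  211.6   5.1] turn 0.445 pos [ 493.1 -251.4  139.1] F [ 0.6  1.2 -1.5] w 0.462 gf 29.7
```

```bash
python3 steer.py '[{"aperture":0.2, "xyz":[7, 25, 0], "spin":0.05}, {"aperture":0.2, "xyz":[14, 60, 0], "spin":0.13}, {"aperture":0.2, "xyz":[22, 95, 0], "spin":0.2}, {"aperture":0.2, "xyz":[30, 130, 0], "spin":0.28}, {"aperture":0.2, "xyz":[37, 160, 2], "spin":0.34}]' >/dev/null
python3 - <<'E'
from h import *
delta(623,-77.4,134,.2575)
E
```

```text
t 4.10 d [27.3 43.4  1.4] turn 0.102 pos [ 592.  -118.2  135.4] F [ 0.5 -0.1 -2.1] w 0.461 gf 29.7
```

```bash
python3 steer.py '[{"aperture":0.2, "xyz":[10, 16, 0], "spin":0.04}, {"aperture":0.2, "xyz":[20, 32, 1], "spin":0.08}, {"aperture":0.2, "xyz":[25, 40, 1.5], "spin":0.1}, {"aperture":0.2, "xyz":[27, 43, 1.5], "spin":0.102}, {"aperture":0.2, "xyz":[27, 43, 1.5], "spin":0.102}]' >/dev/null
python3 - <<'E'
from h import *
delta(623,-77.4,134,.2575)
s=arm.camera("scene");t=arm.camera("top")
cv2.imwrite("pics/aim.png",np.hstack([crop(t,200,165,130,120,3),crop(s,240,150,130,120,3)]))
o=arm.get_obs();R=o['tcp_rot'];p=o['position'];ln=p+R@[67,0,4]
print(ln,proj("scene",[ln,[575.5,103.5,130]]),proj("top",[ln,[575.5,103.5,130]]))
print(R.T@(np.array([575.5,103.5,130])-ln))
E
```

```text
t 4.60 d [ 1.2  1.6 -0.6] turn 0.004 pos [621.7 -79.  133.4] F [-0.8 -0.6 -1.6] w 0.462 gf 29.7
[604.26464902 -14.91982884 129.34692842] [[285.28805901 220.23485274]
 [324.7910944  206.38676907]] [[280.78743761 192.21881236]
 [237.1900438  201.96767597]]
[121.83384638   2.67880232  -0.65214407]
```

View pics/aim.png

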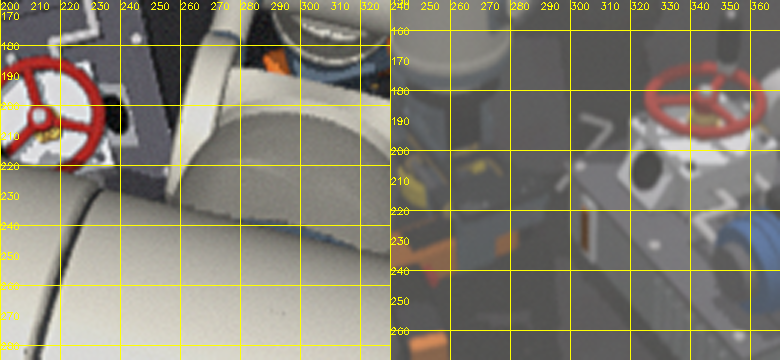

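The top view shows the black spot's centre at about (237,202), and the scene view puts it at (325,206); both match the projection. The nose is at about (284,223), in line with the spot. Holding now.

```bash
python3 steer.py '[{"aperture":0.2, "xyz":[0.5, 1.5, -0.5]}, {"aperture":0.2, "xyz":[0.5, 1.5, -0.5]}, {"aperture":0.2, "xyz":[0.5, 1.5, -0.5]}, {"aperture":0.2, "xyz":[0.5, 1.5, -0.5]}, {"aperture":0.2, "xyz":[0.5, 1.5, -0.5]}]' >/dev/null
python3 d.py 623 -77.4 134 .2575
for i in 1 2 3; do python3 steer.py '[{"aperture":0.2}, {"aperture":0.2}, {"aperture":0.2}, {"aperture":0.2}, {"aperture":0.2}]' >/dev/null; done
python3 d.py 493 -251 139 .7037
```

```text
t 5.20 d [ 1.   0.  -0.3] turn 0.002 pos [623.2 -78.4 133.7] F [ 0.4  0.4 -2.2] w 0.464 gf 29.7
t 6.70 d [-133.4 -170.3   -5.3] turn -0.444 pos [623.3 -78.3 133.7] F [-0.5  0.5 -2.1] w 0.464 gf 29.7
```

```bash
python3 steer.py '[{"aperture":0.2, "xyz":[-20, -25, 0], "spin":-0.06}, {"aperture":0.2, "xyz":[-45, -58, 0], "spin":-0.14}, {"aperture":0.2, "xyz":[-70, -92, 0], "spin":-0.22}, {"aperture":0.2, "xyz":[-97, -126, 0], "spin":-0.3}, {"aperture":0.2, "xyz":[-120, -155, 0], "spin":-0.38}]' >/dev/null
python3 - <<'E'
from h import *
print(onz("top",(512/1.4,327/1.4),3)); delta(493,-251,27.5,.7037)
E
```

```text
[ 509.29513028 -269.82852932    3.        ]
t 7.20 d [ -6.3 -17.2 106.4] turn -0.061 pos [ 503.  -235.6  133.9] F [-0.3  0.2 -2.1] w 0.462 gf 29.7
```

```bash
python3 steer.py '[{"aperture":0.2, "xyz":[-3, -8, 10], "spin":-0.03}, {"aperture":0.2, "xyz":[-6, -17, 40], "spin":-0.061}, {"aperture":0.2, "xyz":[-6, -17, 70], "spin":-0.061}, {"aperture":0.2, "xyz":[-6, -17, 90], "spin":-0.061}, {"aperture":0.2, "xyz":[-6, -17, 98], "spin":-0.061}]' >/dev/null
python3 steer.py '[{"aperture":0.2, "xyz":[0, 0, 3]}, {"aperture":0.2, "xyz":[0, 0, 6]}, {"aperture":0.2, "xyz":[0, 0, 7.5]}, {"aperture":0.2, "xyz":[0, 0, 7.5]}]'
python3 d.py 493 -251 27 .7037
```

```text
t: 8.1
position: [494.6, -249.3, 28.8]
tcp_rot: [[-0.645, 0.764, 0.001], [0.764, 0.645, -0.001], [-0.001, 0.0, -1.0]]
contact_force: [1.1, 0.3, -1.0]
width: 0.461
gripper_force: 29.7
t 8.10 d [-0.3 -2.4  1.8] turn -0.003 pos [ 494.6 -249.3   28.8] F [ 1.1  0.3 -1. ] w 0.461 gf 29.7
```

```bash
python3 steer.py '[{"aperture":0.2, "xyz":[0, 0, 1.2]}, {"aperture":0.2, "xyz":[0, 0, 1.8]}, {"aperture":0.2, "xyz":[0, 0, 1.8]}]' | grep -E "pos|contact"
python3 steer.py '[{"aperture":0.6}, {"aperture":0.8}, {"aperture":0.95}, {"aperture":0.95}, {"aperture":0.95}]' | tail -2
python3 steer.py '[{"aperture":0.95, "xyz":[0, 0, -10]}, {"aperture":0.95, "xyz":[0, 0, -30]}, {"aperture":0.95, "xyz":[0, 0, -70]}, {"aperture":0.95, "xyz":[0, 0, -115]}, {"aperture":0.95, "xyz":[0, 0, -160]}]' |grep pos
python3 steer.py '[{"aperture":0.95, "xyz":[0, 0, -45]}, {"aperture":0.95, "xyz":[0, 0, -90]}]' |grep pos
python3 d.py 520 193.7 280 0.7037
python3 - <<'E'
from h import *
cv2.imwrite("pics/lay.png",crop(arm.camera("scene"),140,195,110,100,5))
E
```

```text
position: [494.5, -249.2, 26.9]
contact_force: [-1.7, 0.7, 4.4]
width: 0.869
gripper_force: 0.0
position: [493.9, -248.9, 188.7]
position: [493.8, -248.7, 279.2]
t 9.60 d [321.2 305.4  -0.9] turn -0.003 pos [ 493.8 -248.7  279.2] F [ 0.7 -1.5 -0.3] w 0.953 gf 0.0
```

View pics/lay.png

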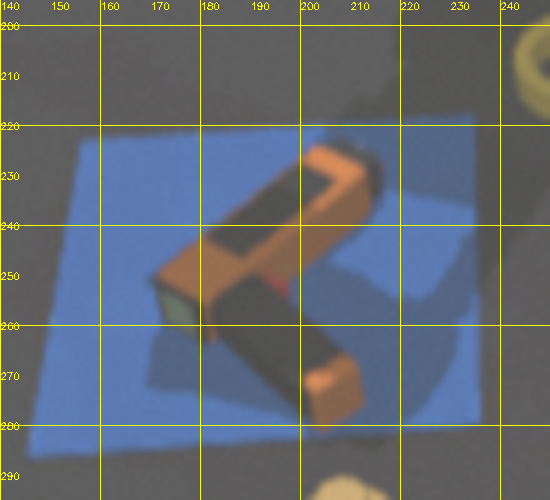

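The thermometer lies flat on the mat, released: nose at (213,232), handle end at (206,275). Next, the crank handle.

```bash
python3 steer.py '[{"aperture":0.95, "xyz":[32, 31, -2]}, {"aperture":0.95, "xyz":[64, 61, -4]}, {"aperture":0.95, "xyz":[96, 92, -6]}, {"aperture":0.95, "xyz":[128, 122, -8]}, {"aperture":0.95, "xyz":[160, 153, -10]}]' >/dev/null
python3 steer.py '[{"aperture":0.95, "xyz":[32, 31, 0]}, {"aperture":0.95, "xyz":[64, 61, 0]}, {"aperture":0.95, "xyz":[96, 92, 0]}, {"aperture":0.95, "xyz":[128, 122, 0]}, {"aperture":0.95, "xyz":[150, 144, 0]}]' >/dev/null
python3 d.py 520 193.7 290 0.7037
python3 - <<'E'
from h import *
s=arm.camera("scene");t=arm.camera("top")
cv2.imwrite("pics/pre.png",np.hstack([crop(t,150,150,90,110,4),crop(s,295,100,100,110,4)]))
print(arm.get_obs()['q'].round(2))
E
```

```text
t 10.65 d [ 9.4  7.1 -2.9] turn -0.001 pos [520.7 181.9 287.1] F [-0.2 -1.   0.5] w 0.953 gf 0.0
[ 0.23  0.34  1.45  0.    1.35 -0.48]
```

View pics/pre.png

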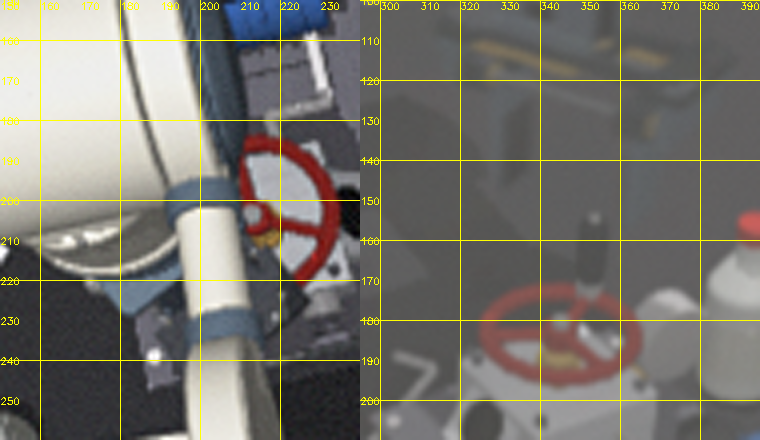

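The handle's tip (353,154 in the scene) sits below and between the open fingers (330,135 and 363,130). Descending and closing on it.

```bash
python3 steer.py '[{"aperture":0.95, "xyz":[9.4, 7.1, 0]}, {"aperture":0.95, "xyz":[9.4, 7.1, 20]}, {"aperture":0.95, "xyz":[9.4, 7.1, 40]}, {"aperture":0.95, "xyz":[9.4, 7.1, 62]}, {"aperture":0.95, "xyz":[9.4, 7.1, 62]}]' 30 |grep -E "pos|contact"
python3 steer.py '[{"aperture":0.05}, {"aperture":0.05}, {"aperture":0.05}, {"aperture":0.05}, {"aperture":0.05}]' 30|grep -E "contact"
python3 steer.py '[{"aperture":0.05}, {"aperture":0.05}, {"aperture":0.05}, {"aperture":0.05}, {"aperture":0.05}]' 30
python3 steer.py '[{"aperture":0.05}, {"aperture":0.05}, {"aperture":0.05}]' 30 | tail -3
python3 - <<'E'
from h import *
delta(520,193.7,225,.7037)
s=arm.camera("scene")
o=arm.get_obs();R=o['tcp_rot']
print("T=",R.round(4).tolist())
E
```

```text
position: [519.2, 190.2, 222.5]
contact_force: [0.1, -0.4, 0.6]
contact_force: [-0.3, 0.3, 0.1]
t: 12.25
position: [521.0, 191.3, 224.5]
tcp_rot: [[-0.645, 0.764, 0.001], [0.764, 0.645, 0.0], [-0.0, 0.001, -1.0]]
contact_force: [3.4, 3.3, -1.4]
width: 0.221
gripper_force: 30.0
contact_force: [4.1, 3.3, -0.6]
width: 0.225
gripper_force: 30.0
t 12.55 d [ 2.5  1.  -0.5] turn -0.003 pos [520.9 191.2 224.5] F [ 4.1  3.3 -0.6] w 0.225 gf 30.0
T= [[-0.645, 0.7642, 0.0003], [0.7642, 0.645, 0.0001], [-0.0002, 0.0003, -1.0]]
```

```bash
cat > chk.py <<'E'
import sys;from h import *
o=arm.get_obs();p=o['position'][:2]-[559.5,162];f=np.linalg.norm(o['contact_force'])
print("t %.2f r %.1f phi %.1f z %.1f F %.1f gf %.1f w %.3f"%(o['t'],np.hypot(*p),np.degrees(np.arctan2(p[1],p[0])),o['position'][2],f,o['gripper_force'],o['width']))
sys.exit(f>20)
E
python3 - <<'E'
import numpy as np
for k in range(18):
    m=np.radians(-12.4+20*k+10);print(k,(17.365*np.array([-np.sin(m),np.cos(m)])).round(1))
E
python3 steer.py '[{"aperture":0.05, "xyz":[0.7, 17.3, 0]}]' >/dev/null; python3 chk.py && python3 steer.py '[{"aperture":0.05, "xyz":[-5.3, 16.6, 0]}]' >/dev/null;  python3 chk.py
```

```text
0 [ 0.7 17.3]
1 [-5.3 16.6]
2 [-10.6  13.8]
3 [-14.7   9.3]
4 [-17.    3.7]
5 [-17.2  -2.3]
6 [-15.4  -8. ]
7 [-11.7 -12.8]
8 [ -6.6 -16.1]
9 [ -0.7 -17.3]
10 [  5.3 -16.6]
11 [ 10.6 -13.8]
12 [14.7 -9.3]
13 [17.  -3.7]
14 [17.2  2.3]
15 [15.4  8. ]
16 [11.7 12.8]
17 [ 6.6 16.1]
t 12.70 r 48.4 phi 125.4 z 224.4 F 12.9 gf 30.0 w 0.222
t 12.70 r 48.4 phi 125.4 z 224.4 F 12.9 gf 30.0 w 0.222False
False
```

```bash
sed -i 's/sys.exit(f>20)/sys.exit(int(f>25))/' chk.py; C="python3 chk.py"
python3 steer.py '[{"aperture":0.05, "xyz":[-5.3, 16.6, 0]}]' >/dev/null; $C && python3 steer.py '[{"aperture":0.05, "xyz":[-10.6, 13.8, 0]}]' >/dev/null && $C && python3 steer.py '[{"aperture":0.05, "xyz":[-14.7, 9.3, 0]}]' >/dev/null && $C && python3 steer.py '[{"aperture":0.05, "xyz":[-17, 3.7, 0]}]' >/dev/null && $C && python3 steer.py '[{"aperture":0.05, "xyz":[-17.2, -2.3, 0]}]' >/dev/null && $C && python3 steer.py '[{"aperture":0.05, "xyz":[-15.4, -8, 0]}]' >/dev/null && $C && python3 steer.py '[{"aperture":0.05, "xyz":[-11.7, -12.8, 0]}]' >/dev/null && $C && python3 steer.py '[{"aperture":0.05, "xyz":[-6.6, -16.1, 0]}]' >/dev/null && $C && python3 steer.py '[{"aperture":0.05, "xyz":[-0.7, -17.3, 0]}]' >/dev/null && $C
```

```text
t 12.80 r 48.3 phi 103.5 z 224.3 F 16.5 gf 30.0 w 0.222
t 12.90 r 48.4 phi 82.5 z 224.3 F 17.1 gf 30.0 w 0.223
t 13.00 r 48.8 phi 61.7 z 224.3 F 17.4 gf 30.0 w 0.223
t 13.10 r 49.3 phi 41.2 z 224.4 F 15.3 gf 30.0 w 0.224
t 13.20 r 50.0 phi 21.0 z 224.3 F 14.2 gf 30.0 w 0.222
t 13.30 r 53.4 phi 3.3 z 225.1 F 63.1 gf 30.0 w 0.230
```

Run:
```python
from h import *
o=arm.get_obs();print(o['contact_force'],o['ft_torque'],o['position'])
s=arm.camera("scene");t=arm.camera("top");cv2.imwrite("pics/st.png",np.hstack([crop(t,150,130,90,110,4),crop(s,310,110,100,110,4)]))
o=arm.get_obs();print(o['contact_force'],o['position'],o['width'])
```

```text
[ 38.93469629  44.12904328 -22.76640548] [ 7.39665742 -6.9466406  -0.55415157] [612.79742449 165.04954698 225.13474827]
[ 28.77634017  14.18202277 -11.85880789] [614.58422915 164.00114562 225.02554455] 0.21930565663473364
```

View pics/st.png

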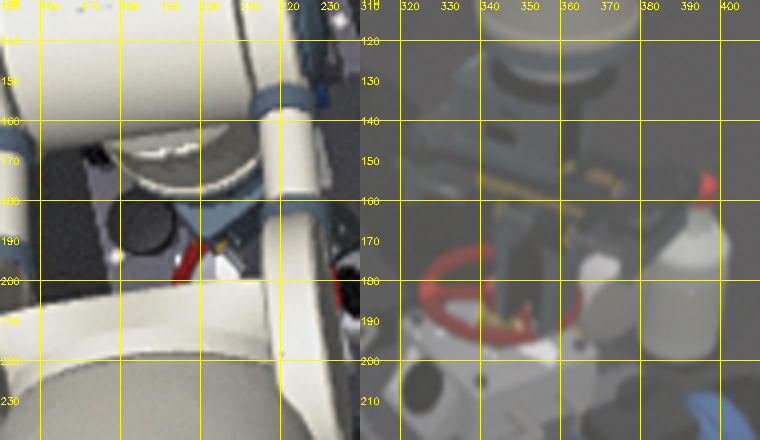

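The top view is blocked by the arm; in the scene the gripper is on the handle near (355,185). The reaction opposes clockwise motion, which means the wheel is at its stop, and the pads slid about 9 mm along the handle. I'll hold there, then regrip centred.

```bash
C="python3 chk.py"
python3 steer.py '[{"aperture":0.05}, {"aperture":0.05}, {"aperture":0.05}]' >/dev/null; $C
python3 steer.py '[{"aperture":0.5}, {"aperture":0.5}, {"aperture":0.5}, {"aperture":0.5}]' >/dev/null; $C
python3 d.py 608.7 171 225 .7037
```

```text
t 13.70 r 55.1 phi 2.2 z 225.1 F 34.4 gf 30.0 w 0.221
t 14.10 r 50.5 phi 0.7 z 224.3 F 0.7 gf 0.0 w 0.499
t 14.10 d [ 7.2  4.4 -0.7] turn -0.003 pos [610.  162.6 224.3] F [ 0.  -0.5  0.4] w 0.499 gf 0.0
```

```bash
C="python3 chk.py"
python3 steer.py '[{"aperture":0.5, "xyz":[4, 2, 0]}, {"aperture":0.5, "xyz":[7.2, 4.4, 0]}, {"aperture":0.5, "xyz":[7.2, 4.4, 0]}]' >/dev/null; $C
python3 steer.py '[{"aperture":0.05}, {"aperture":0.05}, {"aperture":0.05}, {"aperture":0.05}, {"aperture":0.05}]' >/dev/null; $C
python3 steer.py '[{"aperture":0.05}, {"aperture":0.05}, {"aperture":0.05}]' >/dev/null; $C
python3 d.py 608.7 171 225 .7037
```

```text
t 14.40 r 50.5 phi 11.2 z 224.4 F 1.8 gf 0.0 w 0.498
t 14.90 r 50.9 phi 10.6 z 224.5 F 4.2 gf 30.0 w 0.221
t 15.20 r 50.8 phi 10.6 z 224.5 F 5.7 gf 30.0 w 0.224
t 15.20 d [ 0.2 -0.8 -0.5] turn -0.003 pos [609.5 171.3 224.5] F [ 3.9  3.8 -1.5] w 0.224 gf 30.0
```

```bash
C="python3 chk.py"
python3 steer.py '[{"aperture":0.05, "xyz":[-1.7, -1, 0]}, {"aperture":0.05, "xyz":[-3.5, -2, 0]}, {"aperture":0.05, "xyz":[-3.5, -2, 0]}, {"aperture":0.05, "xyz":[-3.5, -2, 0]}]' >/dev/null; $C
python3 d.py 608.7 171 225 .7037
```

```text
t 15.60 r 50.9 phi 9.7 z 224.5 F 28.0 gf 30.0 w 0.225
t 15.60 d [ 1.  -0.4 -0.5] turn -0.002 pos [609.7 170.5 224.5] F [ 1.5 27.9 -2.5] w 0.225 gf 30.0
```

```bash
C="python3 chk.py"
python3 steer.py '[{"aperture":0.05}, {"aperture":0.05}, {"aperture":0.05}]' >/dev/null; $C
python3 steer.py '[{"aperture":0.05, "xyz":[3.5, 2, 0]}]' >/dev/null; $C &&
python3 steer.py '[{"aperture":0.05, "xyz":[16.3, 5.9, 0]}, {"aperture":0.05, "xyz":[33.7, 5.8, 0]}, {"aperture":0.05, "xyz":[50, -0.2, 0]}]' >/dev/null; $C &&
python3 steer.py '[{"aperture":0.05, "xyz":[13.3, -11.2, 0]}, {"aperture":0.05, "xyz":[21.9, -26.3, 0]}, {"aperture":0.05, "xyz":[24.9, -43.4, 0]}]' >/dev/null && $C &&
python3 steer.py '[{"aperture":0.05, "xyz":[-3.1, -17.1, 0]}, {"aperture":0.05, "xyz":[-11.8, -32.1, 0]}, {"aperture":0.05, "xyz":[-25.1, -43.2, 0]}]' >/dev/null && $C &&
python3 steer.py '[{"aperture":0.05, "xyz":[-16.3, -5.9, 0]}, {"aperture":0.05, "xyz":[-33.7, -5.8, 0]}, {"aperture":0.05, "xyz":[-50, 0.2, 0]}]' >/dev/null && $C &&
python3 steer.py '[{"aperture":0.05, "xyz":[-13.3, 11.2, 0]}, {"aperture":0.05, "xyz":[-21.9, 26.3, 0]}, {"aperture":0.05, "xyz":[-24.9, 43.4, 0]}]' >/dev/null && $C &&
python3 steer.py '[{"aperture":0.05, "xyz":[3.1, 17.1, 0]}, {"aperture":0.05, "xyz":[11.8, 32.1, 0]}, {"aperture":0.05, "xyz":[25.1, 43.2, 0]}]' >/dev/null && $C
```

```text
t 15.90 r 50.9 phi 9.7 z 224.5 F 27.4 gf 30.0 w 0.221
t 16.00 r 50.8 phi 11.2 z 224.5 F 6.7 gf 30.0 w 0.218
t 16.30 r 48.1 phi 70.1 z 224.3 F 34.3 gf 30.0 w 0.225
```

```bash
python3 steer.py '[{"aperture":0.05}, {"aperture":0.05}, {"aperture":0.05}]' >/dev/null; python3 chk.py;python3 d.py 559.5 162 225
```

```text
t 16.60 r 47.7 phi 71.1 z 224.3 F 20.0 gf 30.0 w 0.223
t 16.60 d [-24.5 -40.9  -0.5]  pos [575.  207.1 224.3] F [ -9.5 -15.6   8.3] w 0.223 gf 30.0
```

```bash
C="python3 chk.py"
python3 steer.py '[{"aperture":0.05, "xyz":[12.6, -14.9, 0]}, {"aperture":0.05, "xyz":[20.4, -30.5, 0]}, {"aperture":0.05, "xyz":[22.4, -47.8, 0]}]' >/dev/null && $C &&
python3 steer.py '[{"aperture":0.05, "xyz":[-4.1, -16.9, 0]}, {"aperture":0.05, "xyz":[-13.7, -31.4, 0]}, {"aperture":0.05, "xyz":[-27.7, -41.8, 0]}]' >/dev/null && $C
python3 steer.py '[{"aperture":0.05}, {"aperture":0.05}]' >/dev/null; $C ;python3 d.py 559.5 162 225
```

```text
t 16.90 r 46.9 phi 135.2 z 224.6 F 23.8 gf 30.0 w 0.221
t 17.20 r 49.6 phi -162.9 z 224.6 F 22.3 gf 30.0 w 0.223
t 17.40 r 49.4 phi -161.7 z 224.5 F 8.6 gf 30.0 w 0.220
t 17.40 d [-18.4  45.9  -0.4]  pos [512.6 146.5 224.5] F [ 6.8 -2.2 -4.8] w 0.220 gf 30.0
```

```bash
sed -i 's/f>25/f>35/;s/559.5,162/561,158.9/' chk.py; C="python3 chk.py"
python3 steer.py '[{"aperture":0.05, "xyz":[-16.7, -5, 0]}, {"aperture":0.05, "xyz":[-34.1, -3.9, 0]}, {"aperture":0.05, "xyz":[-50.1, 3.1, 0]}]' >/dev/null && $C &&
python3 steer.py '[{"aperture":0.05, "xyz":[-12.6, 12, 0]}, {"aperture":0.05, "xyz":[-20.4, 27.6, 0]}, {"aperture":0.05, "xyz":[-22.4, 44.9, 0]}]' >/dev/null && $C &&
python3 steer.py '[{"aperture":0.05, "xyz":[4.1, 16.9, 0]}, {"aperture":0.05, "xyz":[13.7, 31.4, 0]}, {"aperture":0.05, "xyz":[27.7, 41.8, 0]}]' >/dev/null && $C
python3 steer.py '[{"aperture":0.05}, {"aperture":0.05}]' >/dev/null; $C ;python3 d.py 609.6 171.1 224.5
```

```text
t 17.70 r 50.5 phi -107.9 z 224.4 F 15.0 gf 30.0 w 0.219
t 18.00 r 50.5 phi -47.6 z 224.4 F 9.3 gf 30.0 w 0.219
t 18.30 r 50.3 phi 13.2 z 224.4 F 10.0 gf 30.0 w 0.219
t 18.50 r 50.0 phi 14.6 z 224.5 F 6.4 gf 30.0 w 0.225
t 18.50 d [-0.4 -0.1  0. ]  pos [609.4 171.5 224.5] F [ 3.8  4.9 -1.8] w 0.225 gf 30.0
```

One full turn is done and the tool is back at the stop position. Second turn.

```bash
C="python3 chk.py"
python3 steer.py '[{"aperture":0.05, "xyz":[16.7, 5, 0]}, {"aperture":0.05, "xyz":[34.1, 3.9, 0]}, {"aperture":0.05, "xyz":[50.1, -3.1, 0]}]' >/dev/null && $C &&
python3 steer.py '[{"aperture":0.05, "xyz":[12.6, -12, 0]}, {"aperture":0.05, "xyz":[20.4, -27.6, 0]}, {"aperture":0.05, "xyz":[22.4, -44.9, 0]}]' >/dev/null && $C &&
python3 steer.py '[{"aperture":0.05, "xyz":[-4.1, -16.9, 0]}, {"aperture":0.05, "xyz":[-13.7, -31.4, 0]}, {"aperture":0.05, "xyz":[-27.7, -41.8, 0]}]' >/dev/null && $C &&
python3 steer.py '[{"aperture":0.05, "xyz":[-16.7, -5, 0]}, {"aperture":0.05, "xyz":[-34.1, -3.9, 0]}, {"aperture":0.05, "xyz":[-50.1, 3.1, 0]}]' >/dev/null && $C &&
python3 steer.py '[{"aperture":0.05, "xyz":[-12.6, 12, 0]}, {"aperture":0.05, "xyz":[-20.4, 27.6, 0]}, {"aperture":0.05, "xyz":[-22.4, 44.9, 0]}]' >/dev/null && $C &&
python3 steer.py '[{"aperture":0.05, "xyz":[4.1, 16.9, 0]}, {"aperture":0.05, "xyz":[13.7, 31.4, 0]}, {"aperture":0.05, "xyz":[27.7, 41.8, 0]}]' >/dev/null && $C
python3 steer.py '[{"aperture":0.05}, {"aperture":0.05}, {"aperture":0.05}, {"aperture":0.05}, {"aperture":0.05}]' >/dev/null; $C ;python3 d.py 609.6 171.1 224.5
python3 - <<'E'
from h import *
s=arm.camera("scene");t=arm.camera("top");cv2.imwrite("pics/end.png",np.hstack([t,s])[:,:,::-1]) if 0 else cv2.imwrite("pics/end.png",cv2.resize(s[:,:,::-1],(784,588)))
E
```

```text
t 18.80 r 50.0 phi 73.5 z 224.5 F 11.1 gf 30.0 w 0.222
t 19.10 r 50.1 phi 134.3 z 224.6 F 21.7 gf 30.0 w 0.223
t 19.40 r 50.3 phi -166.1 z 224.6 F 24.9 gf 30.0 w 0.223
t 19.70 r 50.7 phi -107.5 z 224.4 F 18.6 gf 30.0 w 0.225
t 20.00 r 50.6 phi -48.1 z 224.4 F 9.8 gf 30.0 w 0.219
t 20.30 r 50.3 phi 12.5 z 224.5 F 9.1 gf 30.0 w 0.223
t 20.80 r 50.0 phi 13.5 z 224.5 F 9.0 gf 30.0 w 0.223
t 20.80 d [ 0.4  0.3 -0. ]  pos [609.6 170.6 224.5] F [ 6.   6.2 -2.4] w 0.223 gf 30.0
```

View pics/end.png

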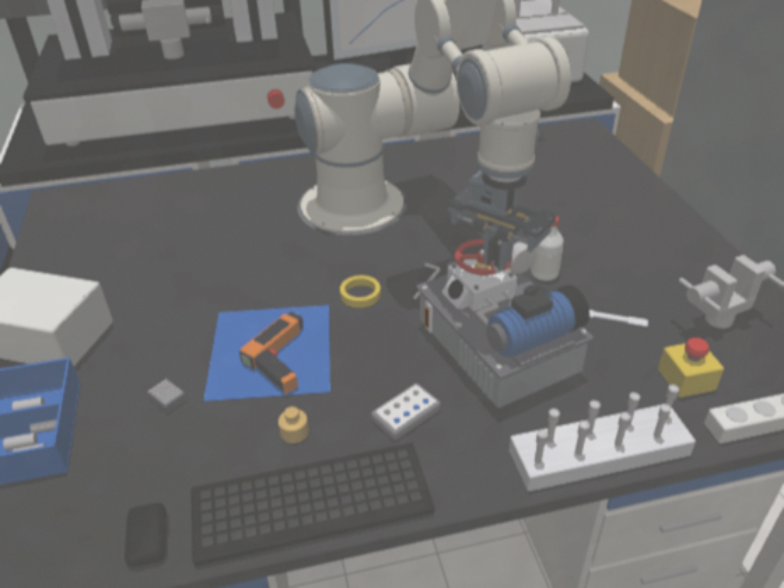

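The gripper is on the crank at about (490,245), the thermometer is on the mat at (272,345), and the loose items are where they were at the start. The tool angle is 13.5°, against about 13.4° when pressed on the stop. Handing in.

```bash
python3 -c "
from rig import arm
print(arm.sign_off())"
```

```text
the job is handed in; nothing more can be done
None
```

I handed the job in at about 21 s of the 72 s; no verdict came back. The thermometer was aimed and held for about 2 s, then laid back on the mat. The throttle was closed to its stop and backed off two full turns, with the crank handle still gripped (peak wrist force seen: 63 N when the wheel met its stop).

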